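# Shut one valve on a crowded gas manifold and vent its line

## Robot

A 6-joint arm with a two-finger parallel gripper is mounted at the origin on the work surface. World frame = base frame: x ahead of the robot, y to its left, z up, the work surface at z = 0. Lengths are in m, angles in degrees, forces in N, time in s.
With the tool pointing down it reaches from about 0.35 to 0.725 m from the base axis. Payload 4.3 kg.
Tool frame: the origin (TCP) lies at the very end of the fingers, on their centre line; the grasp point (between the pads) lies 19 mm behind it; z points along the fingers, x is the direction in which the jaws open and shut, and the axes are right-handed (so a half turn about z gives the same grasp; the last joint's range is limited). The gripper opens to 85 mm and grips with 20 to 120 N. Pads are 22 mm wide; open, the fingers measure 114 mm over their backs; the gripper's body (76 mm by 85 mm) begins 54 mm behind the grasp point. The pads swing forward as they close: fully open they stand 13 mm farther back than shut.
Start: joints at [61.748, 21.618, 4.641, 73.018, 0, 83.68], TCP at [0.215, 0.533, 0.231] pointing down, gripper open.
Joint ranges: [-156.06, 156.06], [-48.1, 94.91], [-58.44, 69.94], [-101.28, 121.22], [-78.64, 73.56], [-180, 180]. Speed limits (degrees/s): [147.25, 147.25, 180, 180, 180, 180].

## Interface

Orientations are given as [roll, pitch, yaw] about the fixed x, y, z axes, in that order (R = Rz(yaw) Ry(pitch) Rx(roll)).
In Python, from station import r gives the robot as it stands.
- The arm moves only by the shell command python3 -m pendant 'ROWS' [OPENING]. ROWS is JSON, a list of rows, each an object with "xyz": the shift along the tool's x, y, z normalised to -1 to 1, where 1 is 0.3 m, a list of three; "yaw": the turn about the tool's z normalised to -1 to 1, where 1 is 45 degrees. In form: [{"xyz": [tx, ty, tz], "yaw": yaw}, ...]. A call has exactly 5 rows; each row is the pose to reach, as a shift and turn from the pose measured when the call began, along the tool's axes at that moment; what a row does not reach only later rows make up. A row lasts 1/12 s, in which the tool goes at most 41.7 mm and 7.16 degrees, less where a joint would pass 70% of its speed; a pose out of reach is approached as far as the arm can. A call with a number of a shift or a turn outside -1 to 1 is refused whole. A call with a gripper value outside its range is refused whole. OPENING is the closure, from -1 (fully open) to 1 (shut), set as the call begins (- or left out, the last holds). The fingers move at their own pace and stop on an object; the grip force is fixed at half the most. Time passes only in rows, so rows that repeat a pose let the fingers close, or fill a call up. It gives the time, the measured TCP pose, the force and the opening at its end, in the units of the state.
- r.state(): the state, without advancing time (a new reading comes with each control period).
- r.capture(name): name is "side" or "top"; returns (picture, depth): 400x640x3 uint8, blue, green, red; 400x640 float32, m along the optical axis (not along the pixel's ray), 0 where there is no reading.
- r.calibration(name): a dict with "vertical_fov" (degrees; the focal length in pixels is half the picture's height over the tangent of half this angle, whatever the lens; pixels are square), "cx", "cy" (the principal point, pixels), "origin" and "orientation" of the camera in the world. Camera axes: x right, y up, looking along -z (the intrinsics and any distortion apply to the point x, -y, -z); pixel columns grow to the right and rows downward; lengths in m; the calibration is good to about 2 mm. A picture is of the moment at which its call begins. calibration takes no time and is no camera call.
- r.job_done(): hands the job in, once; it reports no verdict.
Trained networks look in the newest picture that a camera, given by its name, has taken for a name from the list of things; names that differ only in an ending like _2 or _b are one class to them, and where a whole thing is asked for, a point or a joint stands for the part that bears it (a point fixed in the world has none). Each returns a list of dicts, best first, with "p" (0 to 1); they miss things now and then, are a little off and sometimes report something else, mostly with a low value. They report only what shows in the picture. A call takes as long as a camera call.
- r.spot_in(camera, thing): "point" ([column, row] in pixels, amid what is visible of it).
- r.outline_of(camera, thing): "region" (400x640 bool, what is visible of it) and "point" ([column, row] in pixels, amid what is visible of it).
The state is a dict: "time_s": time; "joint_positions": joint angles; "joint_vel": joint speeds; "joint_torque": joint torques, N m; "tcp_pos": TCP position; "tool_rot": TCP orientation; "wrist_force": force on the tool from outside, world axes, zero at the start; "wrist_torque": the same for the moment, N m; "grip_width": finger opening in m.
Only numpy, scipy, OpenCV 4.12 (cv2) and the standard library are available. Lean on these libraries where they do the work, as an engineer would, in place of code of your own. Each camera call takes 0.05 s, during which the arm holds its last target. There are 200 camera calls.

## Task

On the gas manifold, shut the valve with the bar-shaped knob: turn it clockwise until you feel it come up firmly on its stop, then nip it up just about five degrees more and leave it there; less and it leaks, and beyond eight degrees the seat is crushed. Then let go of it, gently press the vent button on the manifold's end all the way down, hold it for about a second and let it come back up; never press it before the valve is shut. Do not brush the round knobs on either side and leave the bottle, beaker and wrench where they are.

Things in the scene. Friction and masses are not known exactly. Their poses are not given: they have to be found in the camera images.
- manifold: gas manifold, an aluminium bar 60 mm (x) by 420 mm (y) by 40 mm tall, fixed to the bench; origin at the centre of its underside. Five valves stand on it in a row along y, 60 mm apart, centred on the origin; the vent button is at one end of the row and a round gauge (44 mm across, 70 mm above the bench) at the other, each 187 mm from the middle. Hose barbs stick out 28 mm on its +x side
- knob: bar-shaped grey knob of the valve to shut, the only one of that shape, one of the three middle valves: upright bar 40 mm long (its x), 14 mm thick (its y), from 60 to 96 mm above the bench, over a disc 32 mm across. Origin on its axis, 56 mm above the bench. Open at the start; turns clockwise seen from above (0.03 N m) by 1.0 to 1.3 rad until it meets its stop
- knob_grip (a point): on the bar knob's axis, 84 mm above the bench: where to pinch it across its thickness, fingertips no lower than 63 mm. Shut, the bar stands roughly across the row (along the manifold's x), but its stop lies up to 0.35 rad either way of that, differently each time and not visible: feel for it. From this axis to a round knob's side 42 mm are free: open the fingers only a little
- seat (a joint): how far the knob has been nipped up beyond its stop, in rad: 0 until the stop is met. Meeting it, the turning torque jumps from 0.03 to over 0.1 N m; the stop then yields firmly, at up to 0.20 N m plus 1.3 N m per rad while it turns, about 0.1 N m less once the turning pauses. It stays where it is left. Right is 0.03 to 0.14 rad (some 0.16 to 0.27 N m felt at a pause); more crushes the seat
- vent_top (a point): centre of the top of the grey vent button, 24 mm across, in a dark steel housing at one end of the manifold; pressed straight down it travels 8 mm against a spring (about 5 N fully down) and springs back
- vent (a joint): travel of the vent button in m: 0 up, 0.008 fully down; it counts as pressed beyond 0.0055
- bottle: bystander: amber glass bottle 52 mm across and 110 mm tall, standing loose; origin at the centre of its underside
- beaker: bystander: glass beaker 60 mm across and 75 mm tall, standing loose; origin at the centre of its underside
- wrench: bystander: steel wrench 150 mm long lying loose on the bench; origin at the middle of its underside
- round_a: neighbouring valve, round ribbed grey knob 36 mm across and 41 mm tall on a steel foot, its top 96 mm above the bench and level with the bar knob's; origin on its axis 55 mm above the bench. It turns at a touch and must not be brushed.
- round_b: neighbouring valve, round ribbed grey knob 36 mm across and 41 mm tall on a steel foot, its top 96 mm above the bench and level with the bar knob's; origin on its axis 55 mm above the bench. It turns at a touch and must not be brushed.
- round_c: neighbouring valve, round ribbed grey knob 36 mm across and 41 mm tall on a steel foot, its top 96 mm above the bench and level with the bar knob's; origin on its axis 55 mm above the bench. It turns at a touch and must not be brushed.
- round_d: neighbouring valve, round ribbed grey knob 36 mm across and 41 mm tall on a steel foot, its top 96 mm above the bench and level with the bar knob's; origin on its axis 55 mm above the bench. It turns at a touch and must not be brushed.
- vent_base: the vent button as a whole: round dark steel housing 40 mm across and 12 mm tall on the manifold's top; origin at the centre of its underside, 40 mm above the bench. The cap's top stands 24 mm above it. The button must never be pressed with more than 22 N.

How it is judged (in metres and radians):
On the way, in this order (a step that is already met when the one before it is completed fails the run):
1. the bar knob is turned to its stop and nipped up 0.03 to 0.14 rad (value of joint seat between 0.03 and 0.14 rad and angle between the x axis of knob and the x axis of manifold, either way round below 0.6 rad), for 0.2 s.
2. with the valve shut and the knob let go, the vent button is pressed all the way down and held (all of step 1 and value of joint vent above 0.0055 m and contact force between anything else and knob below 0.2 N), for 0.5 s.
At the end, for the whole second after the job is handed in: The bar knob stands on its stop, nipped up 0.03 to 0.14 rad beyond it and within 0.6 rad of square across the row; the vent button is back up (within 1.5 mm) after having been held down; bottle, beaker and wrench are at rest within 20 mm of where they were; the round knobs were not touched (all of step 1 and value of joint vent below 0.0015 m and linear speed of each of bottle, beaker, wrench below 0.02 m/s).
It fails at once if the seat is crushed: nipped up more than 0.14 rad (value of joint seat above 0.14 rad).
It fails at once if a round knob is brushed (more than 0.5 N) (contact force between anything else and round_a above 0.5 N or contact force between anything else and round_b above 0.5 N or contact force between anything else and round_c above 0.5 N or contact force between anything else and round_d above 0.5 N).
It fails at once if the vent is pressed before the valve is shut (value of joint vent above 0.003 m and value of joint seat below 0.03 rad).
It fails at once if the vent button is pressed with more than 22 N (contact force between anything else and vent_base above 22 N).
It fails at once if the bottle, beaker or wrench is moved more than 20 mm or tipped (distance of any of bottle, beaker, wrench from where it was at the start of the episode above 0.02 m or angle between any of bottle, beaker's own z axis and vertical above 0.3 rad).
It also fails if it takes over 64 s, if anything falls off the work surface, if the arm or the gripper's body presses on something with over 40 N, if the wrist force passes 120 N, or if a joint passes its speed limit or range.

## Working session

There is one attempt and no reset: what is moved stays moved. The work goes in short steps, Python scripts to look and compute and a shell command to move; the robot and the scene stay as the last step left them, time stands still between calls to the robot, and variables do not carry over. Pictures are saved under pics/ and viewed, about 8 in all and at most 12, crops included, and the job is handed in when it is done.

```bash
mkdir -p pics; ls
cat > h.py <<'E'
import numpy as np, cv2
from scipy.spatial.transform import Rotation as R
from station import r
def rot(o):
    o=np.array(o,float)
    if o.shape==(3,3): return o
    if o.size==4: return R.from_quat(o).as_matrix()
    return R.from_euler('xyz',o,degrees=True).as_matrix()
def world(cam,us,vs,d):
    c=r.calibration(cam); f=200/np.tan(np.radians(c['vertical_fov']/2))
    us,vs,d=map(lambda a:np.asarray(a,float),(us,vs,d))
    p=np.stack([(us-c['cx'])/f*d,-(vs-c['cy'])/f*d,-d],-1)
    return p@rot(c['orientation']).T+np.array(c['origin'])
def pix(cam,P):
    c=r.calibration(cam); f=200/np.tan(np.radians(c['vertical_fov']/2))
    p=(np.asarray(P,float)-np.array(c['origin']))@rot(c['orientation'])
    return np.stack([c['cx']+f*p[...,0]/-p[...,2],c['cy']-f*p[...,1]/-p[...,2]],-1)
E
python3 - <<'E'
from h import *
for n in ('top','side'):
    print(n,r.calibration(n)); im,d=r.capture(n); cv2.imwrite(f'pics/{n}1.png',im); np.save(f'{n}.npy',d)
    for t in ('knob','vent_top','vent_base','manifold','bottle','beaker','wrench','round_a'):
        for o in r.outline_of(n,t)[:5]:
            v,u=np.nonzero(o['region']); dd=d[v,u]; k=dd>0
            P=world(n,u[k],v[k],dd[k]) if k.any() else np.zeros((1,3))
            print(t,round(o['p'],2),np.round(o['point']),k.sum(),P.mean(0).round(3),np.percentile(P,2,axis=0).round(3),np.percentile(P,98,axis=0).round(3))
print(r.state())
E
```

```text
pics
top {'vertical_fov': 56.533288272785, 'cx': 315.1589919756542, 'cy': 207.12991239898162, 'origin': array([0.48860946, 0.04496448, 0.80215498]), 'orientation': array([  9.0961338 ,  -1.78241029, -90.08200408])}
knob 0.83 [308. 232.] 239 [0.55  0.036 0.083] [0.537 0.019 0.057] [0.565 0.054 0.097]
vent_top 0.47 [245. 253.] 96 [0.508 0.156 0.063] [0.5   0.146 0.06 ] [0.517 0.165 0.065]
vent_top 0.27 [365. 219.] 287 [ 0.59  -0.075  0.091] [ 0.575 -0.091  0.065] [ 0.607 -0.06   0.097]
vent_base 0.77 [248. 258.] 303 [0.509 0.155 0.055] [0.492 0.138 0.048] [0.528 0.173 0.065]
vent_base 0.37 [248. 251.] 82 [0.51  0.154 0.062] [0.502 0.146 0.06 ] [0.517 0.164 0.065]
manifold 0.74 [327. 228.] 3758 [ 0.57  -0.009  0.037] [ 0.488 -0.196  0.002] [0.65  0.162 0.042]
bottle 0.68 [373. 136.] 718 [ 0.75  -0.091  0.069] [ 0.733 -0.118  0.005] [ 0.779 -0.071  0.11 ]
beaker 0.94 [267. 185.] 746 [0.665 0.123 0.035] [0.633 0.095 0.001] [0.687 0.146 0.075]
wrench 0.68 [384. 278.] 758 [ 0.464 -0.128  0.005] [ 0.401 -0.153 -0.002] [ 0.54  -0.108  0.009]
round_a 0.72 [366. 216.] 290 [ 0.589 -0.074  0.09 ]
[... 1456 characters left out ...]
2] [ 0.608 -0.001  0.098]
{'time_s': 0.9, 'joint_positions': array([6.17459379e+01, 2.16188949e+01, 4.64373213e+00, 7.30159986e+01,
       1.38117109e-03, 8.36806654e+01]), 'joint_vel': array([-0.06069184, -0.01479028,  0.01326959,  0.03782027,  0.08935862,
       -0.11264618]), 'joint_torque': array([ 1.17680785e-03, -4.63508642e+01,  2.70160228e+01, -1.33183080e-04,
       -1.14816828e-05, -3.50923514e-06]), 'tcp_pos': array([0.21481023, 0.53344774, 0.23133622]), 'tool_rot': array([-1.79999600e+02, -8.93688176e-03,  6.80652726e+01]), 'wrist_force': array([ 0.37627021,  0.85719672, -0.48013789]), 'wrist_torque': array([0.03272361, 0.01465465, 0.00674225]), 'grip_width': 0.08554504071633559}
```

View pictures.

Run:
```python
from h import *
for n in ('top','side'):
    d=np.load(n+'.npy'); v,u=np.nonzero(d>0); P=world(n,u,v,d[v,u])
    k=(P[:,2]>.091)&(P[:,2]<.1)
    m=np.zeros(d.shape,np.uint8); m[v[k],u[k]]=1
    N,L,S,C=cv2.connectedComponentsWithStats(m)
    for i in range(1,N):
        if S[i,4]<40: continue
        vv,uu=np.nonzero(L==i); Q=world(n,uu,vv,d[vv,uu])
        (c,s,a)=cv2.minAreaRect(Q[:,:2].astype(np.float32)*1000)
        print(n,S[i,4],'mean',Q.mean(0).round(4),'rect',np.round(c,1),np.round(s,1),round(a,1))
    k=(P[:,2]>.060)&(P[:,2]<.068)&(np.hypot(P[:,0]-.509,P[:,1]-.158)<.02)
    print('vent',P[k].mean(0),k.sum())
a=cv2.imread('pics/top1.png')[150:310,210:430]; b=cv2.imread('pics/side1.png')[120:300,260:440]
cv2.imwrite('pics/c1.png',np.hstack([cv2.resize(a,(440,320),interpolation=3),cv2.resize(b,(320,320),interpolation=3)]))
```

```text
top 226 mean [ 0.6111 -0.1329  0.0947] rect [ 611.1 -132.2] [33.  31.9] 87.6
top 233 mean [ 0.5916 -0.0765  0.0947] rect [591.4 -76. ] [32.7 33.6] 44.6
top 233 mean [ 0.5715 -0.0206  0.0946] rect [572.5 -21.2] [33.4 31.1] 0.2
top 154 mean [0.5517 0.0357 0.0947] rect [551.9  35.7] [13.9 39.4] 14.4
top 244 mean [0.5318 0.0921 0.0945] rect [532.1  92. ] [31.7 32.3] 33.3
vent [0.5093104  0.15523455 0.06246239] 108
side 293 mean [ 1.9702 -0.0211  0.0955] rect [1969.6  -37.2] [399.1  20.2] 89.8
side 121 mean [ 0.2974 -0.8221  0.0955] rect [ 298.7 -833. ] [117.2  51.2] 4.0
side 106 mean [ 0.6116 -0.1294  0.0953] rect [ 612. -131.] [32.9 31.7] 53.8
side 118 mean [ 0.5914 -0.0724  0.0954] rect [592.  -73.6] [30.8 31.4] 76.7
side 132 mean [ 0.5723 -0.0161  0.0955] rect [572.5 -17.7] [31.3 32.5] 80.6
side 100 mean [0.552  0.0397 0.0958] rect [553.1  37.9] [13.6 41.4] 14.0
side 175 mean [0.5321 0.0964 0.0955] rect [532.8  95.8] [32.6 32.4] 27.2
side 401 mean [0.0257 0.0486 0.0955] rect [27.3 33.4] [ 49.8 129. ] 51.6
vent [0.51005973 0.15842419 0.06403294] 97
```

View pics/c1.png

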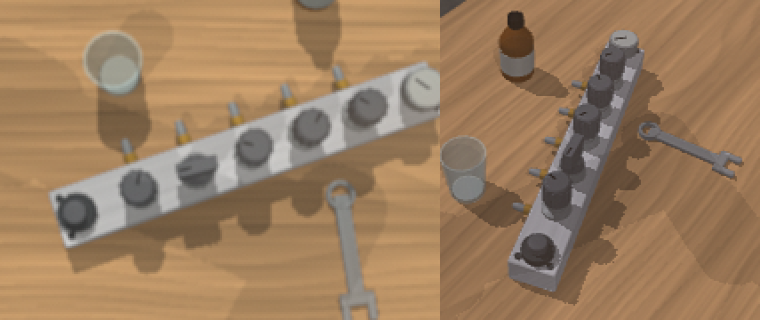

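View pics/top1.png

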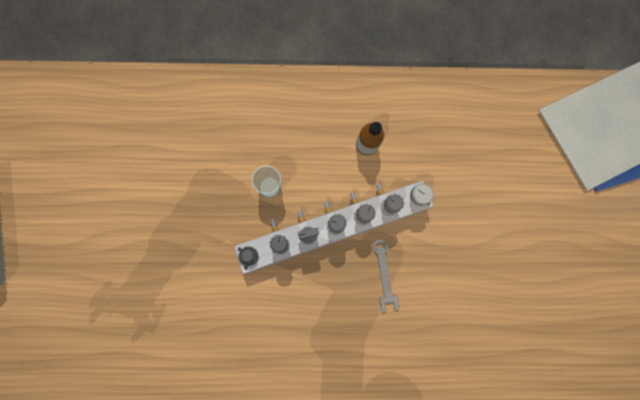

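```bash
python3 -m pendant '[{"xyz":[-0.372,0.553,0],"yaw":0},{"xyz":[-0.372,0.553,0],"yaw":0},{"xyz":[-0.372,0.553,0],"yaw":0},{"xyz":[-0.372,0.553,0],"yaw":0},{"xyz":[-0.372,0.553,0],"yaw":0}]' 0.2
python3 -m pendant '[{"xyz":[-0.372,0.553,0],"yaw":0},{"xyz":[-0.372,0.553,0],"yaw":0},{"xyz":[-0.372,0.553,0],"yaw":0},{"xyz":[-0.372,0.553,0],"yaw":0},{"xyz":[-0.372,0.553,0],"yaw":0}]'
python3 -m pendant '[{"xyz":[0,0,0],"yaw":0.6},{"xyz":[0,0,0],"yaw":0.6},{"xyz":[0,0,0],"yaw":0.6},{"xyz":[0,0,0],"yaw":0.6},{"xyz":[0,0,0],"yaw":0.6}]'
```

```text
time_s: 1.32
tcp_pos: [0.328, 0.3657, 0.2315]
tool_rot: [180.0, 0.0, 68.0]
wrist_force: [0.4, -0.0, 0.6]
grip_width: 0.0347
time_s: 1.73
tcp_pos: [0.4413, 0.1979, 0.2319]
tool_rot: [179.9, -0.0, 68.0]
wrist_force: [0.2, 1.0, 0.8]
grip_width: 0.0344
time_s: 2.15
tcp_pos: [0.4414, 0.1976, 0.232]
tool_rot: [179.9, -0.1, 40.9]
wrist_force: [-0.6, -1.4, -0.3]
grip_width: 0.0339
```

```bash
python3 -m pendant '[{"xyz":[-0.072,0.646,0],"yaw":0.589},{"xyz":[-0.072,0.646,0],"yaw":0.589},{"xyz":[-0.072,0.646,0],"yaw":0.589},{"xyz":[-0.072,0.646,0],"yaw":0.589},{"xyz":[-0.072,0.646,0],"yaw":0.589}]'
python3 -m pendant '[{"xyz":[0,0,0.35],"yaw":0},{"xyz":[0,0,0.35],"yaw":0},{"xyz":[0,0,0.35],"yaw":0},{"xyz":[0,0,0.35],"yaw":0},{"xyz":[0,0,0.35],"yaw":0}]'
python3 - <<'E'
from h import *
s=r.state(); print(s['tcp_pos'],s['tool_rot'],s['wrist_force'],s['wrist_torque'])
p,d=r.capture('top'); q,d2=r.capture('side')
cv2.imwrite('pics/c2.png',np.hstack([cv2.resize(p[180:280,250:380],(416,320),interpolation=3),cv2.resize(q[140:280,270:410],(320,320),interpolation=3)]))
E
```

```text
time_s: 2.57
tcp_pos: [0.5536, 0.0341, 0.2322]
tool_rot: [179.9, -0.1, 14.3]
wrist_force: [-0.0, 0.4, 0.1]
grip_width: 0.0341
time_s: 2.98
tcp_pos: [0.5526, 0.0341, 0.1264]
tool_rot: [179.9, 0.0, 14.4]
wrist_force: [0.8, -0.4, 0.5]
grip_width: 0.0343
[0.55263543 0.03406875 0.12640747] [1.79942119e+02 3.09386390e-02 1.43567223e+01] [ 0.79377028 -0.42217874  0.50522104] [-0.05262891  0.00343312  0.00282319]
```

View pics/c2.png

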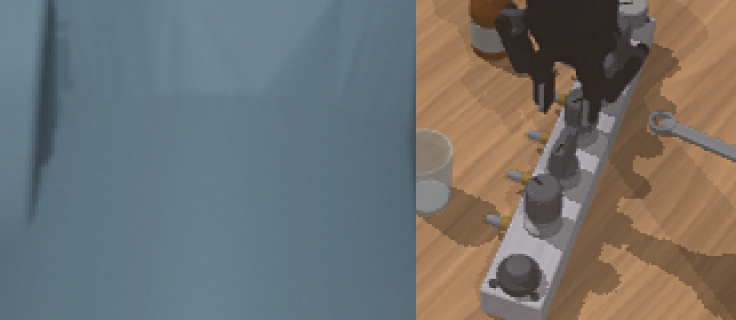

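Run:
```python
from h import *
print(pix('side',[[.5526,.0341,.1264],[.552,.037,.096],[.552,.037,.0683]]))
p,d=r.capture('side'); v,u=np.nonzero(d>0); P=world('side',u,v,d[v,u])
k=(np.hypot(P[:,0]-.5526,P[:,1]-.034)<.05)&(P[:,2]>.105)&(P[:,2]<.155)
m=np.zeros(d.shape,np.uint8); m[v[k],u[k]]=1
N,L,S,C=cv2.connectedComponentsWithStats(m)
for i in range(1,N):
    if S[i,4]>20:
        a=world('side',*[x for x in np.nonzero(L==i)[::-1]],d[L==i]); print(S[i],a.mean(0).round(4),a.min(0).round(4),a.max(0).round(4))
```

```text
[[336.35070553 190.69830798]
 [335.25935462 201.0588526 ]
 [334.84264712 209.21982096]]
[321 175  10  14  65] [0.5746 0.044  0.1439] [0.5695 0.0278 0.1303] [0.584  0.0516 0.1548]
[341 185  10  10  57] [0.5302 0.0354 0.1456] [0.5241 0.0212 0.1327] [0.5372 0.0416 0.1548]
```

```bash
python3 -m pendant '[{"xyz":[0,-0.01,0.05],"yaw":0},{"xyz":[0,-0.01,0.1],"yaw":0},{"xyz":[0,-0.01,0.15],"yaw":0},{"xyz":[0,-0.01,0.195],"yaw":0},{"xyz":[0,-0.01,0.195],"yaw":0}]'
python3 -m pendant '[{"xyz":[0,0,0],"yaw":0},{"xyz":[0,0,0],"yaw":0},{"xyz":[0,0,0],"yaw":0},{"xyz":[0,0,0],"yaw":0},{"xyz":[0,0,0],"yaw":0}]' 1
python3 -c "
from h import *
s=r.state(); print(s['time_s'],s['tcp_pos'],s['tool_rot'],s['wrist_force'],s['wrist_torque'],s['grip_width'])"
```

```text
time_s: 3.55
tcp_pos: [0.5553, 0.0372, 0.0709]
tool_rot: [179.8, -0.4, 14.4]
wrist_force: [-0.2, 0.2, -0.5]
grip_width: 0.0339
time_s: 3.97
tcp_pos: [0.5536, 0.0367, 0.0727]
tool_rot: [179.8, -0.2, 14.4]
wrist_force: [-5.6, -2.0, 5.6]
grip_width: 0.0127
3.9667 [0.55361209 0.03671699 0.07267048] [179.7573175   -0.21222405  14.39452493] [-5.63558139 -1.96928196  5.62195491] [-0.34389732  1.50734794  0.00888664] 0.012725238678107905
```

```bash
python3 -m pendant '[{"xyz":[-0.004,0,0],"yaw":0},{"xyz":[-0.004,0,0],"yaw":0},{"xyz":[-0.004,0,0.008],"yaw":0},{"xyz":[-0.004,0,0.016],"yaw":0},{"xyz":[-0.004,0,0.016],"yaw":0}]' 0.4
python3 -m pendant '[{"xyz":[0,0,0],"yaw":0},{"xyz":[0,0,0],"yaw":0},{"xyz":[0,0,0],"yaw":0},{"xyz":[0,0,0],"yaw":0},{"xyz":[0,0,0],"yaw":0}]' 1
python3 -m pendant '[{"xyz":[0,0,0],"yaw":0},{"xyz":[0,0,0],"yaw":0},{"xyz":[0,0,0],"yaw":0},{"xyz":[0,0,0],"yaw":0},{"xyz":[0,0,0],"yaw":0}]'
python3 -c "
from h import *
s=r.state(); print(s['time_s'],s['tcp_pos'],s['tool_rot'],s['wrist_force'],s['wrist_torque'],s['grip_width'])"
```

```text
time_s: 4.38
tcp_pos: [0.5528, 0.0365, 0.0677]
tool_rot: [179.8, -0.2, 14.4]
wrist_force: [0.5, 0.1, 0.4]
grip_width: 0.0256
time_s: 4.8
tcp_pos: [0.5532, 0.0366, 0.0678]
tool_rot: [179.8, -0.3, 14.4]
wrist_force: [1.7, 0.9, -0.5]
grip_width: 0.0131
time_s: 5.22
tcp_pos: [0.5532, 0.0366, 0.0678]
tool_rot: [179.8, -0.3, 14.4]
wrist_force: [0.8, 0.8, 0.2]
grip_width: 0.013
5.2167 [0.55316902 0.03659275 0.06778977] [179.76223298  -0.27981837  14.40579498] [0.84662532 0.79355104 0.21160457] [ 0.08496643 -0.07455327 -0.07674493] 0.01297404286125277
```

```bash
cat > s.py <<'E'
from h import *
s=r.state(); print('t',s['time_s'],'p',s['tcp_pos'].round(4),'yaw',s['tool_rot'].round(2),'F',s['wrist_force'].round(2),'T',s['wrist_torque'].round(3),'w',round(s['grip_width'],4),'j6',s['joint_positions'][5].round(2),'t6',s['joint_torque'][5].round(3))
E
python3 -m pendant '[{"xyz":[0,0,0],"yaw":0.08},{"xyz":[0,0,0],"yaw":0.16},{"xyz":[0,0,0],"yaw":0.24},{"xyz":[0,0,0],"yaw":0.32},{"xyz":[0,0,0],"yaw":0.32}]'; python3 s.py
python3 -m pendant '[{"xyz":[0,0,0],"yaw":0.08},{"xyz":[0,0,0],"yaw":0.16},{"xyz":[0,0,0],"yaw":0.24},{"xyz":[0,0,0],"yaw":0.32},{"xyz":[0,0,0],"yaw":0.32}]'; python3 s.py
```

```text
time_s: 5.63
tcp_pos: [0.5531, 0.0366, 0.0678]
tool_rot: [179.8, -0.3, -0.0]
wrist_force: [1.1, 0.4, 0.2]
grip_width: 0.013
t 5.6333 p [0.5531 0.0366 0.0678] yaw [ 1.7984e+02 -3.2000e-01 -5.0000e-02] F [1.07 0.45 0.18] T [0.079 0.011 0.013] w 0.013 j6 87.36 t6 0.405
time_s: 6.05
tcp_pos: [0.5529, 0.0366, 0.0678]
tool_rot: [179.9, -0.3, -14.4]
wrist_force: [1.3, 0.0, -0.0]
grip_width: 0.013
t 6.05 p [0.5529 0.0366 0.0678] yaw [179.92  -0.33 -14.42] F [ 1.31  0.05 -0.04] T [ 0.077  0.139 -0.039] w 0.013 j6 101.73 t6 0.403
```

```bash
python3 -m pendant '[{"xyz":[0,0,0],"yaw":0.08},{"xyz":[0,0,0],"yaw":0.16},{"xyz":[0,0,0],"yaw":0.24},{"xyz":[0,0,0],"yaw":0.32},{"xyz":[0,0,0],"yaw":0.32}]'; python3 s.py
python3 -m pendant '[{"xyz":[0,0,0],"yaw":0.03},{"xyz":[0,0,0],"yaw":0.06},{"xyz":[0,0,0],"yaw":0.09},{"xyz":[0,0,0],"yaw":0.12},{"xyz":[0,0,0],"yaw":0.12}]'; python3 s.py
python3 -m pendant '[{"xyz":[0,0,0],"yaw":0},{"xyz":[0,0,0],"yaw":0},{"xyz":[0,0,0],"yaw":0},{"xyz":[0,0,0],"yaw":0},{"xyz":[0,0,0],"yaw":0}]'; python3 s.py
python3 -c "
from h import *
for i in range(5):
    r.capture('top'); s=r.state(); print(s['wrist_torque'].round(3),s['joint_torque'][5].round(3))"
```

```text
time_s: 6.47
tcp_pos: [0.5527, 0.0367, 0.0678]
tool_rot: [-180.0, -0.3, -28.7]
wrist_force: [-0.2, 0.7, -0.0]
grip_width: 0.0131
t 6.4667 p [0.5527 0.0367 0.0678] yaw [-179.99   -0.33  -28.74] F [-0.18  0.68 -0.01] T [ 0.139  0.137 -0.039] w 0.0131 j6 116.05 t6 0.402
time_s: 6.88
tcp_pos: [0.5527, 0.0367, 0.0678]
tool_rot: [-180.0, -0.3, -34.2]
wrist_force: [1.2, 0.5, 1.1]
grip_width: 0.0133
t 6.8833 p [0.5527 0.0367 0.0678] yaw [-179.96   -0.32  -34.18] F [1.21 0.5  1.09] T [ 0.202  0.115 -0.091] w 0.0133 j6 121.49 t6 0.123
time_s: 7.3
tcp_pos: [0.5527, 0.0367, 0.0678]
tool_rot: [-180.0, -0.3, -34.2]
wrist_force: [0.4, 1.0, 1.5]
grip_width: 0.0127
t 7.3 p [0.5527 0.0367 0.0678] yaw [-179.96   -0.32  -34.17] F [0.4  1.02 1.5 ] T [0.157 0.125 0.062] w 0.0127 j6 121.48 t6 0.03
[0.225 0.116 0.031] 0.03
[0.115 0.063 0.026] 0.03
[ 0.203  0.089 -0.001] 0.03
[0.114 0.127 0.063] 0.03
[ 0.177  0.08  -0.022] 0.03
```

```bash
for i in 1 2 3 4; do python3 -m pendant '[{"xyz":[0,0,0],"yaw":0.02},{"xyz":[0,0,0],"yaw":0.04},{"xyz":[0,0,0],"yaw":0.04},{"xyz":[0,0,0],"yaw":0.04},{"xyz":[0,0,0],"yaw":0.04}]' >/dev/null; python3 s.py; done
```

```text
t 7.9667 p [0.5527 0.0367 0.0678] yaw [-179.95   -0.31  -35.98] F [0.25 0.61 1.17] T [ 0.212  0.115 -0.032] w 0.013 j6 123.3 t6 -0.027
t 8.3833 p [0.5527 0.0367 0.0678] yaw [-179.94   -0.31  -37.79] F [-0.11  0.28  0.  ] T [ 0.196  0.138 -0.051] w 0.0128 j6 125.1 t6 -0.027
t 8.8 p [0.5527 0.0367 0.0678] yaw [-179.93   -0.31  -39.59] F [0.33 0.67 1.28] T [0.195 0.066 0.006] w 0.0131 j6 126.9 t6 -0.027
t 9.2167 p [0.5527 0.0367 0.0678] yaw [-179.91   -0.3   -41.39] F [-0.37  2.07  1.13] T [ 0.151  0.122 -0.068] w 0.0131 j6 128.7 t6 -0.027
```

```bash
for i in 1 2 3 4; do python3 -m pendant '[{"xyz":[0,0,0],"yaw":0.02},{"xyz":[0,0,0],"yaw":0.04},{"xyz":[0,0,0],"yaw":0.04},{"xyz":[0,0,0],"yaw":0.04},{"xyz":[0,0,0],"yaw":0.04}]' >/dev/null; python3 s.py; done
```

```text
t 9.6333 p [0.5526 0.0368 0.0678] yaw [-179.91   -0.29  -43.19] F [-0.22  1.09  1.18] T [0.181 0.141 0.015] w 0.013 j6 130.51 t6 -0.027
t 10.05 p [0.5527 0.0368 0.0678] yaw [-179.89   -0.29  -45.  ] F [0.34 0.58 1.31] T [ 0.207  0.126 -0.03 ] w 0.0131 j6 132.31 t6 -0.027
t 10.4667 p [0.5526 0.0368 0.0678] yaw [-179.89   -0.28  -46.8 ] F [0.6  1.51 1.49] T [ 0.222  0.208 -0.022] w 0.0131 j6 134.11 t6 -0.027
t 10.8833 p [0.5526 0.0368 0.0678] yaw [-179.88   -0.28  -48.6 ] F [-0.03  0.81  1.86] T [ 0.252  0.149 -0.032] w 0.0131 j6 135.91 t6 -0.027
```

Now smaller steps (0.9°), checking after every few.

```bash
for i in 1 2 3 4; do python3 -m pendant '[{"xyz":[0,0,0],"yaw":0.01},{"xyz":[0,0,0],"yaw":0.02},{"xyz":[0,0,0],"yaw":0.02},{"xyz":[0,0,0],"yaw":0.02},{"xyz":[0,0,0],"yaw":0.02}]' >/dev/null; python3 s.py; done
```

```text
t 11.3 p [0.5526 0.0368 0.0678] yaw [-179.87   -0.27  -49.5 ] F [0.03 1.05 1.24] T [ 0.282  0.147 -0.026] w 0.0129 j6 136.82 t6 -0.028
t 11.7167 p [0.5526 0.0368 0.0678] yaw [-179.87   -0.27  -50.41] F [0.58 0.58 1.84] T [ 0.288  0.103 -0.021] w 0.013 j6 137.72 t6 -0.028
t 12.1333 p [0.5526 0.0368 0.0678] yaw [-179.86   -0.27  -51.31] F [-0.01  1.72  0.61] T [ 0.348  0.223 -0.049] w 0.0133 j6 138.62 t6 -0.028
t 12.55 p [0.5526 0.0369 0.0678] yaw [-179.86   -0.26  -52.21] F [0.32 1.84 0.53] T [ 0.282  0.191 -0.002] w 0.0131 j6 139.52 t6 -0.028
```

```bash
for i in 1 2 3 4; do python3 -m pendant '[{"xyz":[0,0,0],"yaw":0.01},{"xyz":[0,0,0],"yaw":0.02},{"xyz":[0,0,0],"yaw":0.02},{"xyz":[0,0,0],"yaw":0.02},{"xyz":[0,0,0],"yaw":0.02}]' >/dev/null; python3 s.py; done
```

```text
t 12.9667 p [0.5526 0.0369 0.0678] yaw [-179.85   -0.26  -53.12] F [0.32 0.88 0.53] T [ 0.251  0.187 -0.031] w 0.0131 j6 140.43 t6 -0.028
t 13.3833 p [0.5526 0.0369 0.0678] yaw [-179.85   -0.26  -54.01] F [-0.06  0.65  1.4 ] T [0.285 0.182 0.097] w 0.0131 j6 141.33 t6 0.132
t 13.8 p [0.5526 0.0369 0.0678] yaw [-179.85   -0.25  -54.92] F [-0.15  0.97  1.81] T [0.233 0.205 0.151] w 0.0132 j6 142.23 t6 0.147
t 14.2167 p [0.5526 0.0369 0.0678] yaw [-179.84   -0.25  -55.83] F [-1.23  1.61  0.41] T [0.25  0.197 0.153] w 0.0132 j6 143.14 t6 0.166
```

```bash
for i in 1 2 3; do python3 -m pendant '[{"xyz":[0,0,0],"yaw":0.01},{"xyz":[0,0,0],"yaw":0.02},{"xyz":[0,0,0],"yaw":0.02},{"xyz":[0,0,0],"yaw":0.02},{"xyz":[0,0,0],"yaw":0.02}]' >/dev/null; python3 s.py; done
```

```text
t 14.6333 p [0.5526 0.0369 0.0678] yaw [-179.83   -0.25  -56.73] F [-0.31  0.94  0.43] T [0.289 0.2   0.176] w 0.0134 j6 144.04 t6 0.186
t 15.05 p [0.5526 0.0369 0.0678] yaw [-179.83   -0.24  -57.63] F [0.27 1.11 2.03] T [0.332 0.166 0.21 ] w 0.0129 j6 144.94 t6 0.205
t 15.4667 p [0.5526 0.0369 0.0678] yaw [-179.82   -0.24  -58.53] F [0.27 0.28 1.29] T [0.273 0.194 0.249] w 0.0131 j6 145.85 t6 0.225
```

```bash
python3 -m pendant '[{"xyz":[0,0,0],"yaw":0},{"xyz":[0,0,0],"yaw":0},{"xyz":[0,0,0],"yaw":0},{"xyz":[0,0,0],"yaw":0},{"xyz":[0,0,0],"yaw":0}]' 0.44; python3 s.py
python3 -m pendant '[{"xyz":[0,0,-0.06],"yaw":0},{"xyz":[0,0,-0.14],"yaw":0},{"xyz":[0,0,-0.24],"yaw":0},{"xyz":[0,0,-0.34],"yaw":0},{"xyz":[0,0,-0.34],"yaw":0}]'; python3 s.py
```

```text
time_s: 15.88
tcp_pos: [0.5526, 0.0367, 0.0677]
tool_rot: [-179.8, -0.2, -58.6]
wrist_force: [-0.5, 0.3, -0.8]
grip_width: 0.0238
t 15.8833 p [0.5526 0.0367 0.0677] yaw [-179.83   -0.25  -58.55] F [-0.48  0.29 -0.76] T [-0.027  0.021 -0.062] w 0.0238 j6 145.85 t6 0.001
time_s: 16.3
tcp_pos: [0.5559, 0.0367, 0.176]
tool_rot: [-179.4, -0.6, -58.6]
wrist_force: [1.6, -0.4, 0.6]
grip_width: 0.0242
t 16.3 p [0.5559 0.0367 0.176 ] yaw [-179.35   -0.59  -58.56] F [ 1.64 -0.36  0.64] T [ 0.067 -0.064 -0.01 ] w 0.0242 j6 145.88 t6 0.0
```

```bash
python3 -m pendant '[{"xyz":[-0.1,-0.019,0],"yaw":0},{"xyz":[-0.22,-0.04,0],"yaw":0},{"xyz":[-0.34,-0.06,0],"yaw":0},{"xyz":[-0.421,-0.078,0],"yaw":0},{"xyz":[-0.421,-0.078,0],"yaw":0}]' 1
python3 -m pendant '[{"xyz":[0,0,0.08],"yaw":0},{"xyz":[0,0,0.16],"yaw":0},{"xyz":[0,0,0.24],"yaw":0},{"xyz":[0,0,0.24],"yaw":0},{"xyz":[0,0,0.24],"yaw":0}]'; python3 s.py
python3 - <<'E'
from h import *
p,d=r.capture('top'); q,d2=r.capture('side')
cv2.imwrite('pics/c3.png',np.hstack([cv2.resize(p[150:310,210:430],(440,320),interpolation=3),cv2.resize(q[180:280,270:370],(320,320),interpolation=3)]))
for n,dd in (('top',d),('side',d2)):
    v,u=np.nonzero(dd>0); P=world(n,u,v,dd[v,u]); k=(P[:,2]>.091)&(P[:,2]<.1)&(np.hypot(P[:,0]-.5526,P[:,1]-.0366)<.025)
    if k.sum()>30: print(n,k.sum(),cv2.minAreaRect(P[k,:2].astype(np.float32)*1000))
    k=(np.hypot(P[:,0]-.51,P[:,1]-.157)<.03)&(P[:,2]>.09)&(P[:,2]<.13)
    if k.any(): print(n,'tip',P[k].min(0),P[k].max(0))
E
```

```text
time_s: 16.72
tcp_pos: [0.5078, 0.1604, 0.1747]
tool_rot: [-179.4, -0.5, -58.3]
wrist_force: [0.1, -1.3, 0.3]
grip_width: -0.0001
time_s: 17.13
tcp_pos: [0.5075, 0.1595, 0.1016]
tool_rot: [-179.6, -0.4, -58.3]
wrist_force: [-0.3, 1.0, -0.3]
grip_width: -0.0
t 17.1333 p [0.5075 0.1595 0.1016] yaw [-179.58   -0.4   -58.3 ] F [-0.3   1.02 -0.25] T [-0.04   0.028  0.037] w -0.0 j6 159.04 t6 -0.002
top 151 ((551.9282836914062, 35.91969299316406), (39.38111114501953, 13.918374061584473), 32.455665588378906)
side 41 ((542.888916015625, 31.899986267089844), (13.151267051696777, 14.46566390991211), 37.27973175048828)
side tip [0.49710597 0.1495239  0.1071265 ] [0.50727905 0.17465981 0.12851056]
```

View pics/c3.png

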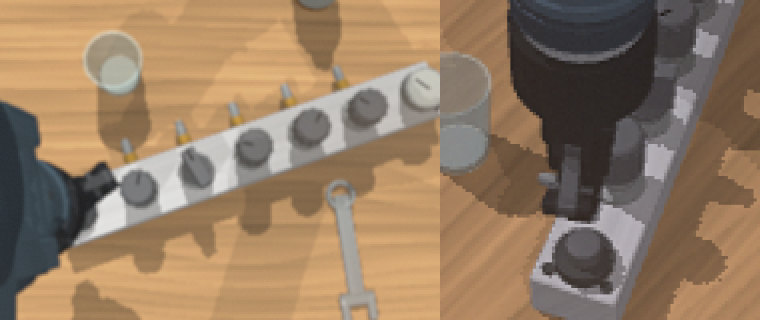

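```bash
python3 -m pendant '[{"xyz":[0.012,-0.002,0.03],"yaw":0},{"xyz":[0.012,-0.002,0.06],"yaw":0},{"xyz":[0.012,-0.002,0.09],"yaw":0},{"xyz":[0.012,-0.002,0.1],"yaw":0},{"xyz":[0.012,-0.002,0.1],"yaw":0}]'; python3 s.py
python3 -m pendant '[{"xyz":[0,0,0],"yaw":0},{"xyz":[0,0,0],"yaw":0},{"xyz":[0,0,0],"yaw":0},{"xyz":[0,0,0],"yaw":0},{"xyz":[0,0,0],"yaw":0}]'; python3 s.py
```

```text
time_s: 17.65
tcp_pos: [0.5115, 0.157, 0.0726]
tool_rot: [-179.4, -0.4, -58.3]
wrist_force: [0.1, -0.7, 0.6]
grip_width: -0.0001
t 17.65 p [0.5115 0.157  0.0726] yaw [-179.43   -0.45  -58.3 ] F [ 0.07 -0.7   0.59] T [ 0.004 -0.002  0.009] w -0.0001 j6 158.7 t6 -0.0
time_s: 18.07
tcp_pos: [0.5117, 0.1571, 0.0729]
tool_rot: [-179.4, -0.5, -58.3]
wrist_force: [1.5, 0.2, 0.2]
grip_width: 0.0001
t 18.0667 p [0.5117 0.1571 0.0729] yaw [-179.4    -0.46  -58.3 ] F [1.52 0.24 0.23] T [-0.01   0.055 -0.049] w 0.0001 j6 158.7 t6 -0.0
```

```bash
python3 -m pendant '[{"xyz":[0,0,0.01],"yaw":0},{"xyz":[0,0,0.02],"yaw":0},{"xyz":[0,0,0.03],"yaw":0},{"xyz":[0,0,0.03],"yaw":0},{"xyz":[0,0,0.03],"yaw":0}]'; python3 s.py
python3 -m pendant '[{"xyz":[0,0,0.003],"yaw":0},{"xyz":[0,0,0.006],"yaw":0},{"xyz":[0,0,0.01],"yaw":0},{"xyz":[0,0,0.012],"yaw":0},{"xyz":[0,0,0.012],"yaw":0}]'; python3 s.py
```

```text
time_s: 18.48
tcp_pos: [0.5118, 0.1571, 0.0637]
tool_rot: [-179.4, -0.5, -58.3]
wrist_force: [0.1, 0.3, 1.6]
grip_width: -0.0003
t 18.4833 p [0.5118 0.1571 0.0637] yaw [-179.41   -0.46  -58.3 ] F [0.13 0.32 1.62] T [0.009 0.059 0.025] w -0.0003 j6 158.69 t6 -0.0
time_s: 18.9
tcp_pos: [0.5118, 0.1571, 0.0602]
tool_rot: [-179.4, -0.5, -58.3]
wrist_force: [-1.1, 1.1, 2.6]
grip_width: 0.0001
t 18.9 p [0.5118 0.1571 0.0602] yaw [-179.41   -0.45  -58.3 ] F [-1.06  1.14  2.6 ] T [-0.057  0.184  0.014] w 0.0001 j6 158.69 t6 0.002
```

Contact felt at 0.064, and the spring is resisting as expected. Now the rest of the way.

```bash
python3 -m pendant '[{"xyz":[0,0,0.003],"yaw":0},{"xyz":[0,0,0.006],"yaw":0},{"xyz":[0,0,0.009],"yaw":0},{"xyz":[0,0,0.012],"yaw":0},{"xyz":[0,0,0.012],"yaw":0}]'; python3 s.py
```

```text
time_s: 19.32
tcp_pos: [0.5118, 0.1571, 0.0565]
tool_rot: [-179.4, -0.4, -58.3]
wrist_force: [-0.6, -0.7, 4.3]
grip_width: 0.0
t 19.3167 p [0.5118 0.1571 0.0565] yaw [-179.41   -0.45  -58.3 ] F [-0.64 -0.67  4.32] T [-0.023  0.314  0.001] w 0.0 j6 158.69 t6 0.002
```

```bash
python3 -m pendant '[{"xyz":[0,0,0.003],"yaw":0},{"xyz":[0,0,0.003],"yaw":0},{"xyz":[0,0,0.003],"yaw":0},{"xyz":[0,0,0.003],"yaw":0},{"xyz":[0,0,0.003],"yaw":0}]'; python3 s.py
for i in 1 2; do python3 -m pendant '[{"xyz":[0,0,0],"yaw":0},{"xyz":[0,0,0],"yaw":0},{"xyz":[0,0,0],"yaw":0},{"xyz":[0,0,0],"yaw":0},{"xyz":[0,0,0],"yaw":0}]' >/dev/null; python3 s.py; done
python3 -m pendant '[{"xyz":[0,0,-0.015],"yaw":0},{"xyz":[0,0,-0.035],"yaw":0},{"xyz":[0,0,-0.06],"yaw":0},{"xyz":[0,0,-0.1],"yaw":0},{"xyz":[0,0,-0.15],"yaw":0}]'
python3 -m pendant '[{"xyz":[0,0,-0.1],"yaw":0},{"xyz":[0,0,-0.2],"yaw":0},{"xyz":[0,0,-0.3],"yaw":0},{"xyz":[0,0,-0.4],"yaw":0},{"xyz":[0,0,-0.4],"yaw":0}]'; python3 s.py
python3 - <<'E'
from h import *
q,d=r.capture('side'); cv2.imwrite('pics/c4.png',cv2.resize(q[100:310,230:470],(720,630))[:600])
v,u=np.nonzero(d>0); P=world('side',u,v,d[v,u])
k=(np.hypot(P[:,0]-.511,P[:,1]-.158)<.009); print('vent z',np.percentile(P[k,2],[5,50,95]),k.sum())
p,_=r.capture('top')
for n,dd in (('side',d),('top',_)):
  for t in ('bottle','beaker','wrench','knob'):
    for o in r.outline_of(n,t)[:1]:
        v,u=np.nonzero(o['region']&(dd>0)); A=world(n,u,v,dd[v,u]); print(n,t,round(o['p'],2),A.mean(0).round(3))
E
```

```text
time_s: 19.73
tcp_pos: [0.5119, 0.1571, 0.056]
tool_rot: [-179.4, -0.5, -58.3]
wrist_force: [-2.3, -0.4, 7.8]
grip_width: -0.0001
t 19.7333 p [0.5119 0.1571 0.056 ] yaw [-179.39   -0.46  -58.3 ] F [-2.34 -0.36  7.77] T [-0.085  0.53   0.   ] w -0.0001 j6 158.69 t6 0.003
t 20.15 p [0.5119 0.1571 0.0561] yaw [-179.4    -0.46  -58.3 ] F [-1.05 -0.51  6.22] T [-0.014  0.391  0.022] w -0.0001 j6 158.69 t6 0.003
t 20.5667 p [0.5119 0.1571 0.0561] yaw [-179.4    -0.46  -58.3 ] F [-1.56 -0.92  4.86] T [-0.022  0.375 -0.028] w 0.0001 j6 158.69 t6 0.002
time_s: 20.98
tcp_pos: [0.5103, 0.1569, 0.101]
tool_rot: [-179.5, -0.4, -58.3]
wrist_force: [0.6, -0.0, -0.2]
grip_width: -0.0001
time_s: 21.4
tcp_pos: [0.5122, 0.1578, 0.2277]
tool_rot: [-179.0, -0.6, -58.3]
wrist_force: [0.5, -0.2, 0.8]
grip_width: 0.0
t 21.4 p [0.5122 0.1578 0.2277] yaw [-178.96   -0.63  -58.3 ] F [ 0.49 -0.16  0.81] T [-0.026 -0.043  0.001] w 0.0 j6 158.75 t6 0.001
vent z [0.06319269 0.06487927 0.2773125 ] 64
side bottle 0.62 [0.662 0.122 0.047]
side beaker 0.66 [0.663 0.121 0.045]
side wrench 0.69 [ 0.467 -0.125  0.006]
side knob 0.69 [0.552 0.042 0.078]
top beaker 0.91 [0.666 0.123 0.034]
top wrench 0.63 [ 0.466 -0.128  0.006]
top knob 0.53 [0.55  0.035 0.081]
```

View pics/c4.png

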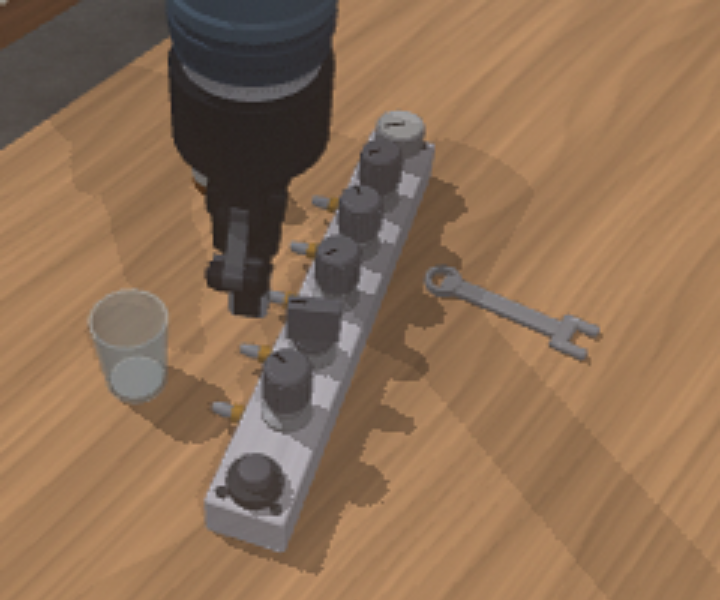

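```bash
python3 -c "
from h import *
print(r.job_done())"
```

```text
the job is handed in; nothing more can be done
None
```

The valve is shut and nipped up, the vent was pressed and has come back up, and I handed the job in at about 22 s of the 64 s. No verdict was reported.

- **Valve:** I pinched the bar knob and turned it clockwise about 68° until the torque rose from 0.03 to 0.13 N m. I then nipped it up about 4.5–5° more, which by tool angle is roughly 0.08 rad, ending at 0.225 N m at a pause. The depth camera put the bar about 13° from square across the row.
- **Vent:** After letting go of the knob, I pressed the button to its end (top from 64 to 56 mm). I held it fully down for about 0.8 s, and for over 1 s past the counting point. The wrist force read at most about 8 N. Its top was back at about 64–65 mm afterwards.
- **Bystanders:** The beaker and wrench measured within 2 mm of where they started.
- **Not checked:** The bottle was hidden behind the arm in the last side view, where the network reported the beaker in its place. The top view did not find it either, so I could not re-measure it, but the arm never went near it. I judged the round knobs untouched only from clearances and the absence of unexpected force, not from a direct check.

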